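# Shim the rocking vessel stand

### The job

The stand that carries the small stainless vessel rocks because one of its four feet, the one nearest the row of metal strips, hangs clear of the bench. Slide the two flat 10 mm strips lying on the bench under that foot one by one, the second flat on top of the first, so that both lie squarely under the middle of the foot and the stand no longer rocks. Do not shove the stand out of place or tip over the jar beside it.

Things in the scene. Friction and masses are not known exactly. Their poses are not given: they have to be found in the camera images.
- shim_a_center (a point): One of two identical flat aluminium strips (packing shims), 130 x 30 mm, 10 mm thick, about 0.1 kg, ends alike, lying flat in a row with the other strip and a square aluminium bar (28 x 28 x 90 mm) that is too thick to be of use. The point is its centre, 5 mm above its underside; x runs along its length, y across its width, z up.
- shim_b_center (a point): One of two identical flat aluminium strips (packing shims), 130 x 30 mm, 10 mm thick, about 0.1 kg, ends alike, lying flat in a row with the other strip and a square aluminium bar (28 x 28 x 90 mm) that is too thick to be of use. The point is its centre, 5 mm above its underside; x runs along its length, y across its width, z up.
- foot (a point): The short foot of the free-standing 3.2 kg stand: a round black pad, 40 mm across, 9 mm high, bevelled below, its flat 30 mm underside 21 mm above the bench. The point is the centre of the underside; x runs level inwards along the foot's arm (a 34 mm wide bar 46 to 68 mm above the bench, ending 20 mm outside the point). Bench clear for 160 mm outwards (-x). Rocks if pressed down with about 3 N.
- jar_center (a point): A squat glass jar with a steel lid, 68 mm in diameter and 85 mm high, standing on the bench about 150 mm to the side of the short foot. The point is its centre, half-way up. It is to stay standing.
Things that resemble listed ones, but are neither listed nor needed, are in the scene too. What is shaped like the part that bears shim_b_center but orange or yellow is not meant.

How it is judged:
By the outcome, as a careful person would: the job done as asked, in the order asked, and still so for the second after the job is handed in, with the robot touching nothing.
It also fails if it takes over 64 s, if anything falls off the work surface, if the arm or the gripper's body presses on something with over 40 N, if the wrist force passes 120 N, or if a joint passes its speed limit or range.

### The arm

A 7-joint arm with a two-finger parallel gripper is mounted at the origin on the work surface. World frame = base frame: x ahead of the robot, y to its left, z up, the work surface at z = 0. Lengths are in m, angles in rad, forces in N, time in s.
With the tool pointing down it reaches from about 0.4 to 0.85 m from the base axis. Payload 10.4 kg.
Tool frame: the origin (TCP) lies at the very end of the fingers, on their centre line; the grasp point (between the pads) lies r.hold_point_z behind it (r.hold_point_z is the distance from the TCP to the grasp point, in m); z points along the fingers, y is the direction in which the jaws open and shut (so a half turn about z gives the same grasp; the last joint's range is limited). The gripper opens to 87 mm and grips with 3 to 60 N. Pads are 19 mm wide; open, the fingers measure 117 mm over their backs; the gripper's body (75 mm by 190 mm) begins 51 mm behind the grasp point.
Start: joints at [-1.298, 0.332, -0.065, 1.46, 0.022, 1.35, -0.088], TCP at [0.182, 0.598, 0.223] pointing down, gripper open.
Joint ranges: [-2.6, 2.6], [-0.5, 2.12], [-1.47, 1.34], [0.16, 2.42], [-1.27, 4.41], [0.06, 2.06], [-2.6, 2.6]. Speed limits (rad/s): [2.22, 2.22, 2.79, 2.79, 3.14, 3.14, 3.14].

### API

Orientations are given as a unit quaternion [x, y, z, w].
In Python, from bench import r gives the robot as it stands.
- The arm moves only by the tool send_rows, never from a script. Its argument "commands" is a list of rows, each a list of 7 numbers: the shift along the world's x, y, z normalised to -1 to 1, where 1 is 0.03 m, then the turn, a rotation vector about the world's x, y, z normalised to -1 to 1, where 1 is 5 degrees, then the gripper command: -1 is fully open, 1 is shut, values between are in proportion. In form: [[tx, ty, tz, ax, ay, az, jaw], ...]. A call has 1 to 10 rows; each row shifts and turns the pose as measured when the row begins; what a row does not reach is not made up. A row lasts 1/12 s, in which the tool goes at most 41.7 mm and 7.16 degrees, less where a joint would pass 70% of its speed; a pose out of reach is approached as far as the arm can. A call with a number of a shift or a turn outside -1 to 1 is refused whole. A call with a gripper value outside its range is refused whole. The fingers move at their own pace and stop on an object; "grip_force" is the grip in N (left out, the last holds). Time passes only in rows, so rows that do not move let the fingers close. It gives the time, the measured TCP pose, the force and the opening at its end, in the units of the state.
- r.read_state(): the state, without advancing time (a new reading comes with each control period).
- r.camera(name): name is "side" or "top" or "wrist"; returns the picture (400x640x3 uint8, blue, green, red); there is no depth.
- r.calibration(name): a dict with "K" (3x3 intrinsics, pixels), "dist" ([k1, k2, p1, p2, k3] as OpenCV has them; the pictures are not rectified), "R" (3x3) and "t" (3): a world point X has camera coordinates R X + t; the wrist camera has in their place "mount" (4x4, takes a point from camera to tool coordinates, whose origin is the TCP and whose axes are the flange's). Camera axes: x right, y down, z forward; pixel columns grow to the right and rows downward; lengths in m; the calibration is good to about 2 mm. A picture is of the moment at which its call begins: read the wrist's pose just before it. calibration takes no time and is no camera call.
- r.close_job(): hands the job in, once; it reports no verdict.
The state is a dict: "time": time; "joint_positions": joint angles; "joint_vel": joint speeds; "joint_torque": joint torques, N m; "ee_pos": TCP position; "eef_rot": TCP orientation; "ft_force": force on the tool from outside, world axes, zero at the start; "torque": the same for the moment, N m; "width": finger opening in m.
Only numpy, scipy, OpenCV 4.12 (cv2) and the standard library are available. Lean on these libraries where they do the work, as an engineer would, in place of code of your own. Each camera call takes 0.05 s, during which the arm holds its last target.

## Working session

There is one attempt and no reset: what is moved stays moved. The work goes in short steps, Python scripts to look and compute and a tool call to move; the robot and the scene stay as the last step left them, time stands still between calls to the robot, and variables do not carry over. Pictures are saved under pics/ and viewed, and the job is handed in when it is done.

Besides the shell and the picture viewer there is one more tool, called as name(argument=value, ...) on one line, values as JSON. send_rows: Moves the arm, as the interface text tells. Scaled input: -1 to 1 covers 0.03 m each way for a shift and 5 degrees each way for a turn. Its arguments: {"type":"object","properties":{"commands":{"type":"array"},"grip_force":{"type":"number"}},"required":["commands"]}

```bash
mkdir -p pics; ls
python3 - <<'E'
from bench import r
import cv2,numpy as np
s=r.read_state();print(s); print(r.hold_point_z)
for n in("side","top","wrist"):
    cv2.imwrite(f"pics/{n}0.png",r.camera(n)); print(n,r.calibration(n))
E
```

```text
pics
{'time': 0.0, 'joint_positions': array([-1.29757254,  0.33284297, -0.06471484,  1.46095273,  0.02158546,
        1.34992961, -0.0885224 ]), 'joint_vel': array([ 0.00117134,  0.00010948,  0.00061761,  0.00067547, -0.00174569,
        0.00050196,  0.0006317 ]), 'joint_torque': array([ 8.88399718e-04, -6.23254395e+01,  2.52722570e-02, -3.89886725e+01,
       -6.13153330e-02,  3.99457233e-02,  1.65635438e-04]), 'ee_pos': array([0.18208093, 0.59746714, 0.22176659]), 'eef_rot': array([ 1.47368329e-01,  9.89081422e-01, -7.14272511e-04, -8.10204660e-05]), 'ft_force': array([-0.09489998, -0.69176815,  0.15287161]), 'torque': array([0.00437047, 0.04347063, 0.01216449]), 'width': 0.08700513784230508}
0.0187
side {'K': array([[398.2061615 ,   0.        , 316.71194203],
       [  0.        , 398.2061615 , 198.80436605],
       [  0.        ,   0.        ,   1.        ]]), 'dist': array([-0.0792736,  0.       ,  0.       ,  0.       ,  0.       ]), 'R': array([[ 0.87306916, -0.48716472,  0.02051263],
       [-0.29450665, -0.56039246, -0.77409697],
       [ 0.38860786,  0.66979909, -0.63273463
[... 403 characters left out ...]
     [ 0.12586351, -0.02192345, -0.99180529]]), 't': array([-0.13109261,  0.44886122,  1.08945459])}
wrist {'K': array([[284.23273688,   0.        , 318.02368224],
       [  0.        , 284.23273688, 197.80492013],
       [  0.        ,   0.        ,   1.        ]]), 'dist': array([-0.04289643,  0.        ,  0.        ,  0.        ,  0.        ]), 'mount': array([[ 9.09760483e-05, -9.56621314e-01, -2.91334263e-01,
         7.94761389e-02],
       [ 9.99999898e-01, -4.16910744e-05,  4.49169995e-04,
         3.11951343e-04],
       [-4.41831629e-04, -2.91334274e-01,  9.56621213e-01,
        -1.62676018e-01],
       [ 0.00000000e+00,  0.00000000e+00,  0.00000000e+00,
         1.00000000e+00]])}
```

View pics/side0.png

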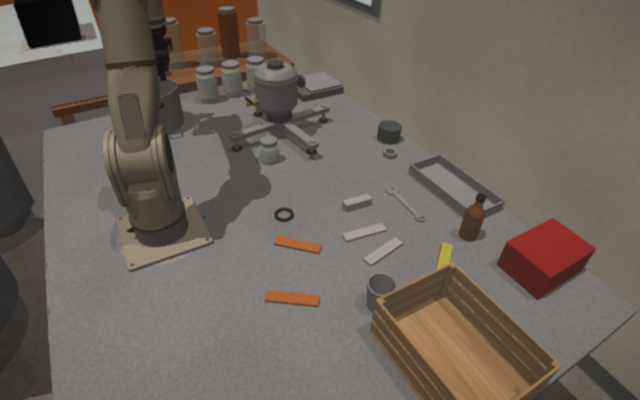

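View pics/top0.png

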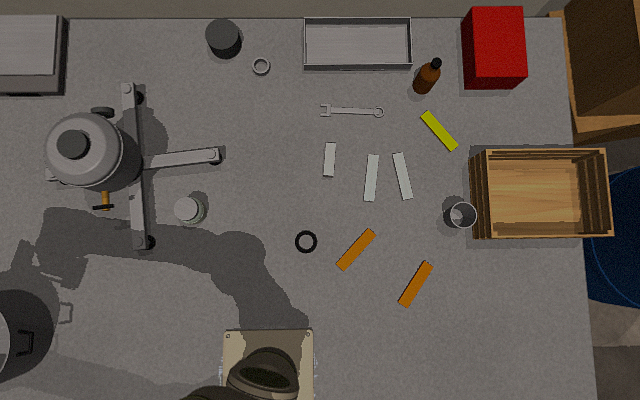

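View pics/wrist0.png

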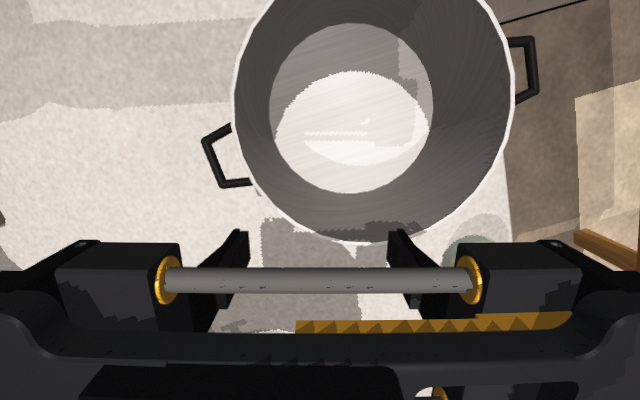

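The row in the top view is the bar (329,159), pale strips (371,177) and (402,176), a yellow decoy (439,130), and two orange decoys (355,249) and (415,284). The pale strips fit the description. The short foot is at the end of the arm near (212,156). I'll enlarge to confirm.

Run:
```python
import cv2
im=cv2.imread("pics/top0.png")
cv2.imwrite("pics/t1.png",cv2.resize(im[130:210,310:430],None,fx=6.5,fy=6.5,interpolation=cv2.INTER_CUBIC))
cv2.imwrite("pics/t2.png",cv2.resize(im[70:260,30:250],None,fx=3.5,fy=3.1,interpolation=cv2.INTER_CUBIC)[:600])
im=cv2.imread("pics/side0.png")
cv2.imwrite("pics/s2.png",cv2.resize(im[90:170,220:340],None,fx=6.5,fy=6.5,interpolation=cv2.INTER_CUBIC))
cv2.imwrite("pics/s1.png",cv2.resize(im[190:270,330:430],None,fx=7,fy=7,interpolation=cv2.INTER_CUBIC))
```

```text
(no output)
```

View pics/t1.png

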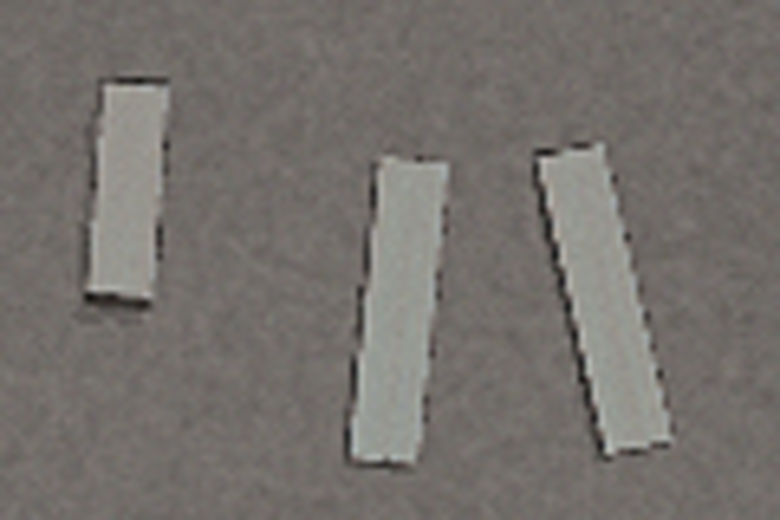

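View pics/t2.png

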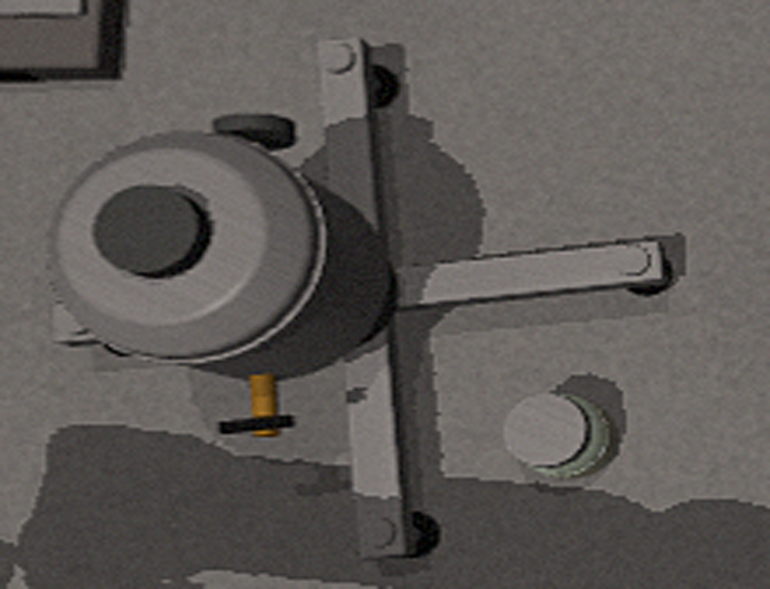

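View pics/s2.png

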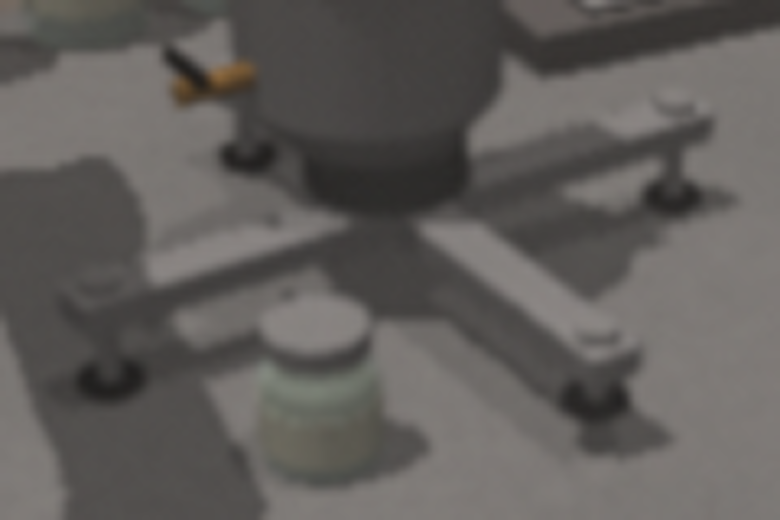

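View pics/s1.png

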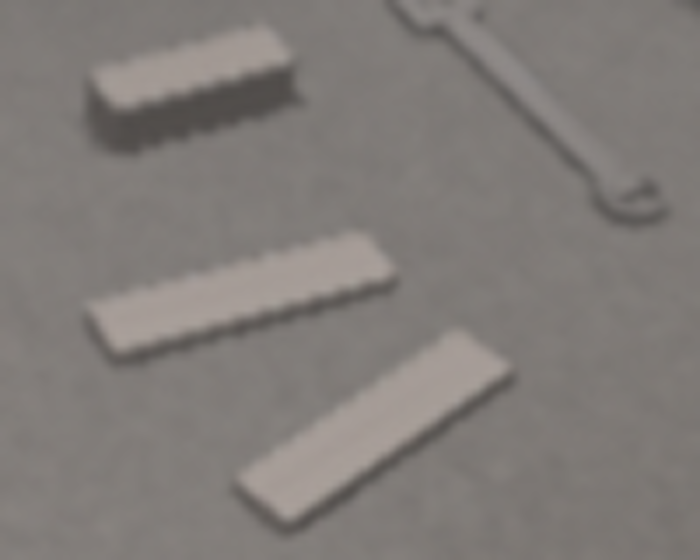

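```bash
cat > h.py <<'E'
import numpy as np,cv2
from bench import r
def ray(name,uv,cal=None):
    c=r.calibration(name); p=cv2.undistortPoints(np.array(uv,float).reshape(-1,1,2),c['K'],c['dist']).reshape(-1,2)
    d=np.c_[p,np.ones(len(p))]
    if name=='wrist':
        from scipy.spatial.transform import Rotation as Ro
        s=cal or r.read_state(); T=np.eye(4);T[:3,:3]=Ro.from_quat(s['eef_rot']).as_matrix();T[:3,3]=s['ee_pos']
        M=T@c['mount']; return M[:3,3],d@M[:3,:3].T
    R,t=c['R'],c['t']; return -R.T@t, d@R
def plane(name,uv,z,cal=None):
    o,d=ray(name,uv,cal); return o+d*((z-o[2])/d[:,2])[:,None]
def crop(pts,f,off,fy=None):
    p=np.array(pts,float); f=np.array([f,fy or f]); return (p+.5)/f-.5+np.array(off)
E
python3 - <<'E'
from h import *
np.set_printoptions(precision=4,suppress=True)
def strip(n,c,z):
    P=plane(n,c,z); a=cv2.minAreaRect(P[:,:2].astype(np.float32)*1000)
    m=P.mean(0); d=(P[0]+P[1]-P[2]-P[3])/2
    print(n,m,'len',np.linalg.norm(d),'ang',np.degrees(np.arctan2(d[1],d[0])),'rect',a)
A=crop([(378,157),(448,163),(417,464),(350,460)],6.5,(310,130));B=crop([(537,153),(604,147),(671,443),(606,455)],6.5,(310,130))
strip('top',A,.01);strip('top',B,.01)
A=crop([(362,232),(395,272),(120,353),(88,308)],7,(330,190));B=crop([(458,328),(513,372),(290,525),(238,482)],7,(330,190))
strip('side',A,.01);strip('side',B,.01)
c=plane('top',crop([(632,261),(658,240),(664,280),(430,262),(430,303)],3.5,(30,70),3.1),.068);print(c)
# arm end corners / cap side
print(plane('side',crop([(598,333),(635,348),(583,362),(480,222),(420,228),(598,400)],6.5,(220,90)),.068))
print(plane('side',crop([(597,400)],6.5,(220,90)),.025))
print('jar',plane('top',crop([(546,430)],3.5,(30,70),3.1),.085))
E
```

```text
top [ 0.5088 -0.2784  0.01  ] len 0.12886823695072241 ang -7.239005984370884 rect ((508.54583740234375, -278.76519775390625), (29.580726623535156, 129.8460235595703), 83.14635467529297)
top [ 0.5126 -0.3649  0.01  ] len 0.12949005792526688 ang 10.461286309139203 rect ((513.2259521484375, -364.62933349609375), (131.05068969726562, 28.38259506225586), 10.318293571472168)
side [ 0.5091 -0.2784  0.01  ] len 0.12748905643785136 ang -6.707614579006394 rect ((509.07855224609375, -278.0533142089844), (28.035558700561523, 128.14984130859375), 83.62718963623047)
side [ 0.513 -0.366  0.01 ] len 0.12880594453396008 ang 11.323283192031779 rect ((513.181884765625, -365.1986083984375), (129.65289306640625, 30.819881439208984), 10.66214370727539)
[[0.5642 0.1428 0.068 ]
 [0.5818 0.1241 0.068 ]
 [0.5478 0.1192 0.068 ]
 [0.5648 0.2899 0.068 ]
 [0.5302 0.2888 0.068 ]]
[[0.5661 0.1453 0.068 ]
 [0.5764 0.1223 0.068 ]
 [0.5445 0.1226 0.068 ]
 [0.5647 0.2869 0.068 ]
 [0.5304 0.2964 0.068 ]
 [0.5335 0.0855 0.068 ]]
[[0.5659 0.145  0.025 ]]
jar [[0.422  0.1972 0.085 ]]
```

The crops confirm two thin pale strips, and that the third piece in the row is the thick bar. Top and side measurements agree to about 1 mm:

| Item | Centre (x, y) | Heading |
|---|---|---|
| Strip A | (0.509, -0.278) | -7° |
| Strip B | (0.513, -0.365) | 10.6° |
| Foot | about (0.562, 0.143) | inward, about 95° |

I'm moving to strip A now.

send_rows(commands=[[0.4, -0.85, 0.2, 0, 0, -1, -1], [0.4, -0.85, 0.2, 0, 0, -1, -1], [0.4, -0.85, 0.2, 0, 0, -1, -1], [0.4, -0.85, 0.2, 0, 0, -1, -1], [0.4, -0.85, 0, 0, 0, -1, -1], [0.4, -0.85, 0, 0, 0, -1, -1], [0.4, -0.85, 0, 0, 0, -1, -1], [0.4, -0.85, 0, 0, 0, -1, -1], [0.4, -0.85, 0, 0, 0, -1, -1], [0.4, -0.85, 0, 0, 0, -1, -1]], grip_force=50)

```text
time: 0.98
ee_pos: [0.2996, 0.3338, 0.242]
eef_rot: [0.563, 0.826, -0.002, -0.003]
ft_force: [1.7, 0.8, 0.8]
width: 0.087
```

send_rows(commands=[[0.4, -0.85, 0, 0, 0, -1, -1], [0.4, -0.85, 0, 0, 0, -1, -1], [0.4, -0.85, 0, 0, 0, -1, -1], [0.4, -0.85, 0, 0, 0, -1, -1], [0.4, -0.85, 0, 0, 0, -1, -1], [0.4, -0.85, 0, 0, 0, -1, -1], [0.4, -0.85, 0, 0, 0, -1, -1], [0.4, -0.85, 0, 0, 0, -1, -1], [0.3, -0.9, 0, 0, 0, -1, -1], [0.2, -0.9, 0, 0, 0, -1, -1]])

```text
time: 1.82
ee_pos: [0.4133, 0.0609, 0.2412]
eef_rot: [0.871, 0.491, -0.0, -0.005]
ft_force: [1.4, -0.1, 0.0]
width: 0.0869
```

send_rows(commands=[[0.1, -0.9, 0, 0, 0, -1, -1], [0.1, -0.9, 0, 0, 0, -1, -1], [0.1, -0.9, 0, 0, 0, -1, -1], [0.1, -0.9, 0, 0, 0, -1, -1], [0.1, -0.9, 0, 0, 0, -1, -1], [0.1, -0.9, 0, 0, 0, -1, -1], [0.1, -0.9, 0, 0, 0, -1, -1], [0, -0.8, 0, 0, 0, -1, -1], [0, -0.6, 0, 0, 0, -1, -1], [0, 0, 0, 0, 0, -1, -1]])

```text
time: 2.65
ee_pos: [0.432, -0.1886, 0.241]
eef_rot: [0.999, 0.051, 0.003, -0.004]
ft_force: [-1.3, -0.7, 0.5]
width: 0.0869
```

send_rows(commands=[[0.2, -0.7, -0.5, 0, 0, -0.65, -1], [0.2, -0.7, -0.8, 0, 0, -0.65, -1], [0.2, -0.7, -0.8, 0, 0, -0.65, -1], [0.2, -0.65, -0.8, 0, 0, -0.65, -1], [0, 0, 0, 0, 0, 0, -1]])

```text
time: 3.07
ee_pos: [0.4571, -0.2754, 0.1515]
eef_rot: [0.997, -0.071, 0.006, -0.003]
ft_force: [-1.1, -0.6, -0.8]
width: 0.0869
```

```bash
cat >> h.py <<'E'
def tool():
    from scipy.spatial.transform import Rotation as Ro
    s=r.read_state(); M=Ro.from_quat(s['eef_rot']).as_matrix()
    print('t',round(s['time'],2),'pos',s['ee_pos'].round(4),'yaw',np.degrees(np.arctan2(M[1,0],M[0,0])).round(2),'z',M[:,2].round(4),'F',s['ft_force'].round(1),'w',round(s['width'],4),'q',s['joint_positions'].round(2))
    return s
E
python3 - <<'E'
from h import *
tool(); cv2.imwrite('pics/w1.png',r.camera('wrist'))
E
```

```text
t 3.07 pos [ 0.4571 -0.2754  0.1515] yaw -8.16 z [ 0.0125  0.0054 -0.9999] F [-1.1 -0.6 -0.8] w 0.0869 q [-0.31  0.23  0.88  1.84 -0.21  1.15 -1.07]
```

View pics/w1.png

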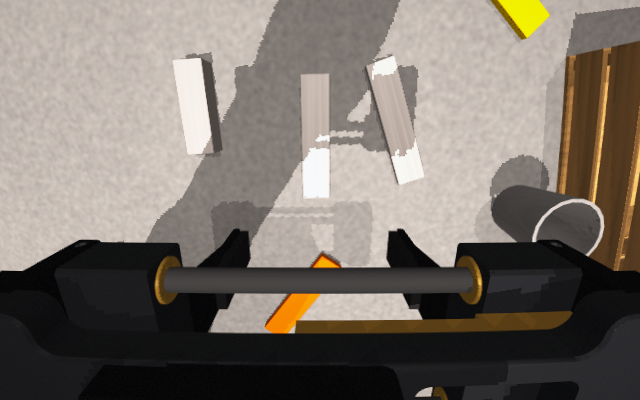

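Run:
```python
from h import *
np.set_printoptions(precision=4,suppress=True)
for c in ([(301,74),(329,74),(329,197.5),(303,197.5)],[(366,67),(394,57),(424,175),(401,184)]):
    P=plane('wrist',c,.01); d=(P[0]+P[1]-P[2]-P[3])/2; print(P[:,:2].tolist(),P.mean(0),np.linalg.norm(d),np.degrees(np.arctan2(d[1],d[0])))
```

```text
[[0.5782987105108803, -0.27275099073292197], [0.5743350618736359, -0.30065930330267204], [0.44604487147803784, -0.2839447274622638], [0.4500493791318481, -0.2549578839955033]] [ 0.5122 -0.2781  0.01  ] 0.1294249844400686 -7.660994540529866
[[0.5758067754271582, -0.3381989437247085], [0.5813862189208243, -0.3667646259629219], [0.4573277261575025, -0.3911377822519946], [0.45058323602264755, -0.36523527113230303]] [ 0.5163 -0.3653  0.01  ] 0.12726396443581556 11.652752491079791
```

send_rows(commands=[[0, 0.13, -0.9, -0.06, 0.14, 0.17, -1], [0, 0, -0.9, 0, 0, 0, -1], [0, 0, -0.9, 0, 0, 0, -1], [0, 0, -0.8, 0, 0, 0, -1], [0, 0, -0.5, 0, 0, 0, -1], [0, 0, -0.3, 0, 0, 0, -1], [0, 0, 0, 0, 0, 0, -1]])

```text
time: 3.7
ee_pos: [0.4621, -0.2657, 0.0268]
eef_rot: [0.998, -0.056, 0.005, -0.002]
ft_force: [-0.6, -0.2, -0.2]
width: 0.0871
```

```bash
python3 -c "
from h import *
tool()"
```

```text
t 3.7 pos [ 0.4621 -0.2657  0.0268] yaw -6.41 z [ 0.0112  0.0031 -0.9999] F [-0.6 -0.2 -0.2] w 0.0871 q [-0.21  0.42  0.77  1.95 -0.38  0.92 -0.93]
```

send_rows(commands=[[-0.15, -0.19, -0.3, -0.04, 0.13, -0.17, -1], [0, 0, -0.25, 0, 0, 0, -1], [0, 0, 0, 0, 0, 0, -1]])

```text
time: 3.95
ee_pos: [0.4596, -0.2712, 0.0124]
eef_rot: [0.998, -0.063, 0.002, 0.0]
ft_force: [0.3, 0.5, -0.2]
width: 0.0871
```

```bash
python3 -c "
from h import *
tool()"
```

```text
t 3.95 pos [ 0.4596 -0.2712  0.0124] yaw -7.18 z [ 3.7e-03 -7.0e-04 -1.0e+00] F [ 0.3  0.5 -0.2] w 0.0871 q [-0.19  0.45  0.76  1.95 -0.4   0.9  -0.92]
```

send_rows(commands=[[-0.07, 0, -0.2, 0, 0.04, 0, -1], [0, 0, -0.1, 0, 0, 0, -1], [0, 0, 0, 0, 0, 0, -1]])

```text
time: 4.2
ee_pos: [0.4583, -0.2718, 0.0039]
eef_rot: [0.998, -0.063, 0.001, 0.001]
ft_force: [-0.1, -0.4, -0.4]
width: 0.087
```

```bash
python3 -c "
from h import *
tool()"
```

```text
t 4.2 pos [ 0.4583 -0.2718  0.0039] yaw -7.19 z [ 0.0021 -0.0013 -1.    ] F [-0.1 -0.4 -0.4] w 0.087 q [-0.19  0.46  0.76  1.95 -0.41  0.88 -0.91]
```

Good. Close.

send_rows(commands=[[0, 0, -0.03, 0, 0, 0, 1], [0, 0, 0, 0, 0, 0, 1], [0, 0, 0, 0, 0, 0, 1], [0, 0, 0, 0, 0, 0, 1], [0, 0, 0, 0, 0, 0, 1], [0, 0, 0, 0, 0, 0, 1], [0, 0, 0, 0, 0, 0, 1], [0, 0, 0, 0, 0, 0, 1]], grip_force=50)

```text
time: 4.87
ee_pos: [0.4589, -0.272, 0.0038]
eef_rot: [0.998, -0.063, 0.002, 0.001]
ft_force: [-1.1, 0.3, 0.1]
width: 0.0413
```

```bash
python3 -c "
from h import *
tool()"
```

```text
t 4.87 pos [ 0.4589 -0.272   0.0038] yaw -7.18 z [ 0.0034 -0.0016 -1.    ] F [-1.1  0.3  0.1] w 0.0413 q [-0.18  0.46  0.76  1.95 -0.41  0.88 -0.91]
```

send_rows(commands=[[0, 0, 0, 0, 0, 0, 1], [0, 0, 0, 0, 0, 0, 1], [0, 0, 0, 0, 0, 0, 1], [0, 0, 0, 0, 0, 0, 1], [0, 0, 0, 0, 0, 0, 1]])

```text
time: 5.28
ee_pos: [0.459, -0.272, 0.0038]
eef_rot: [0.998, -0.063, 0.002, 0.001]
ft_force: [0.6, 0.4, -0.3]
width: 0.029
```

send_rows(commands=[[0, 0, 0.3, 0, 0, 0, 1], [0, 0, 0.7, 0, 0, 0, 1], [0, 0, 0.7, 0, 0, 0, 1], [0, 0, 0.7, 0, 0, 0, 1], [0, 0, 0.3, 0, 0, 0, 1]])

```text
time: 5.7
ee_pos: [0.4555, -0.2714, 0.0869]
eef_rot: [0.998, -0.063, -0.002, 0.0]
ft_force: [0.7, -0.1, -0.9]
width: 0.0292
```

Run:
```python
from h import *
tool(); cv2.imwrite('pics/w2.png',r.camera('wrist'))
```

```text
t 5.7 pos [ 0.4555 -0.2714  0.0869] yaw -7.26 z [-3.9e-03 -3.0e-04 -1.0e+00] F [ 0.7 -0.1 -0.9] w 0.0292 q [-0.27  0.33  0.84  1.9  -0.28  1.04 -1.01]
```

View pics/w2.png

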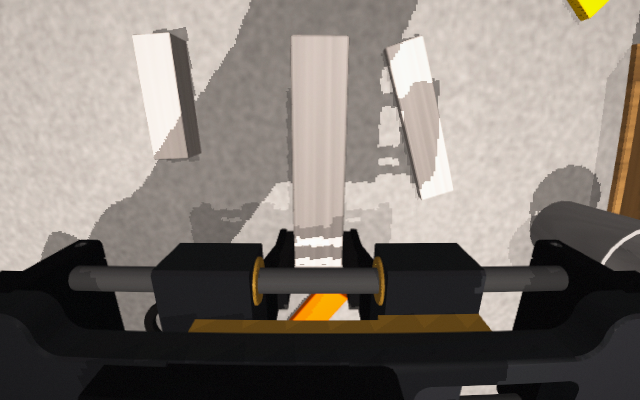

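Run:
```python
from h import *
np.set_printoptions(precision=4,suppress=True)
c=r.calibration('wrist');M=c['mount']
uv=np.array([(291,36),(348.5,36.5),(297,230),(344,230)],float)
p=cv2.undistortPoints(uv.reshape(-1,1,2),c['K'],c['dist']).reshape(-1,2);d=np.c_[p,np.ones(4)]@M[:3,:3].T;o=M[:3,3]
for zz in(-.0065,-.01,-.0):
    P=o+d*((zz-o[2])/d[:,2])[:,None];print(zz,P)
```

```text
-0.0065 [[ 0.1173 -0.0136 -0.0065]
 [ 0.1171  0.0149 -0.0065]
 [ 0.0135 -0.0128 -0.0065]
 [ 0.0135  0.0152 -0.0065]]
-0.01 [[ 0.1165 -0.0133 -0.01  ]
 [ 0.1163  0.0145 -0.01  ]
 [ 0.015  -0.0125 -0.01  ]
 [ 0.015   0.0149 -0.01  ]]
-0.0 [[ 0.1189 -0.0142  0.    ]
 [ 0.1186  0.0155  0.    ]
 [ 0.0106 -0.0133  0.    ]
 [ 0.0106  0.0159  0.    ]]
```

send_rows(commands=[[0.2, 0.4, 0, 0, 0, 1, 1], [0.2, 0.4, 0, 0, 0, 1, 1], [0.2, 0.4, 0, 0, 0, 1, 1], [0.2, 0.4, 0, 0, 0, 1, 1], [0.2, 0.4, 0, 0, 0, 1, 1], [0.2, 0.4, 0, 0, 0, 1, 1], [0.2, 0.4, 0, 0, 0, 1, 1], [0.2, 0.4, 0, 0, 0, 1, 1], [0.2, 0.4, 0, 0, 0, 1, 1], [0.2, 0.4, 0, 0, 0, 1, 1]])

```text
time: 6.58
ee_pos: [0.5139, -0.1476, 0.0827]
eef_rot: [0.925, 0.38, -0.003, -0.0]
ft_force: [-0.2, -0.5, -0.9]
width: 0.0291
```

send_rows(commands=[[0.2, 0.4, 0, 0, 0, 1, 1], [0.2, 0.4, 0, 0, 0, 1, 1], [0.2, 0.4, 0, 0, 0, 1, 1], [0.2, 0.4, 0, 0, 0, 1, 1], [0.2, 0.4, 0, 0, 0, 1, 1], [0.2, 0.4, 0, 0, 0, 1, 1], [0.2, 0.3, 0, 0, 0, 1, 1], [0.2, 0.2, 0, 0, 0, 1, 1], [0.2, 0.2, 0, 0, 0, 1, 1], [0, 0, 0, 0, 0, 0.5, 1]])

```text
time: 7.42
ee_pos: [0.5663, -0.044, 0.0734]
eef_rot: [0.675, 0.738, -0.006, -0.003]
ft_force: [-0.9, -0.2, -0.2]
width: 0.0289
```

```bash
python3 -c "
from h import *
tool()"
```

```text
t 7.42 pos [ 0.5663 -0.044   0.0734] yaw 95.12 z [-0.0134 -0.0052 -0.9999] F [-0.9 -0.2 -0.2] w 0.0289 q [-0.35  0.36  0.41  1.79 -0.16  1.03  0.21]
```

send_rows(commands=[[0.3, 0, 0, 0.06, -0.15, 0, 1], [0, 0, 0, 0, 0, 0, 1]])

```text
time: 7.58
ee_pos: [0.5753, -0.0433, 0.0717]
eef_rot: [0.674, 0.739, -0.0, -0.001]
ft_force: [-0.1, -0.4, -0.5]
width: 0.0294
```

Run:
```python
from h import *
tool(); cv2.imwrite('pics/w3.png',r.camera('wrist'))
im=r.camera('top');cv2.imwrite('pics/t3.png',cv2.resize(im[100:260,130:350],None,fx=3.5,fy=3.5,interpolation=cv2.INTER_CUBIC))
```

```text
t 7.58 pos [ 0.5753 -0.0433  0.0717] yaw 95.25 z [-1.2e-03  9.0e-04 -1.0e+00] F [-0.1 -0.4 -0.5] w 0.0294 q [-0.34  0.37  0.41  1.78 -0.17  1.02  0.22]
```

View pics/w3.png

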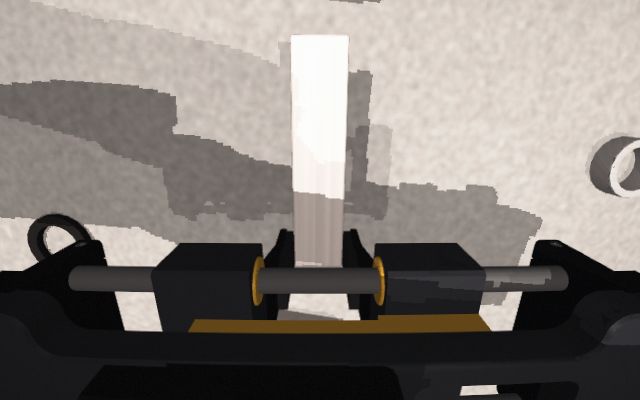

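View pics/t3.png

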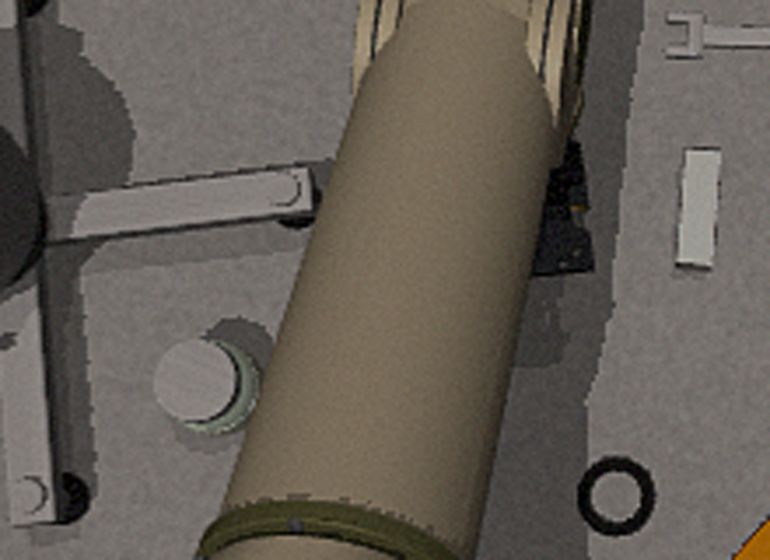

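send_rows(commands=[[0, 0.7, 0, 0, 0, 0, 1], [0, 0.2, 0, 0, 0, 0, 1], [0, 0, 0, 0, 0, 0, 1]])

```text
time: 7.93
ee_pos: [0.5733, -0.0181, 0.0711]
eef_rot: [0.677, 0.736, -0.002, -0.001]
ft_force: [0.1, -0.8, -0.4]
width: 0.0288
```

Run:
```python
from h import *
tool(); im=r.camera('wrist');cv2.imwrite('pics/w4.png',cv2.resize(im[0:120,220:440],None,fx=3.6,fy=3.6,interpolation=cv2.INTER_CUBIC))
im=r.camera('side');cv2.imwrite('pics/s4.png',cv2.resize(im[90:250,220:400],None,fx=3.6,fy=3.6,interpolation=cv2.INTER_CUBIC))
```

```text
t 7.93 pos [ 0.5733 -0.0181  0.0711] yaw 94.77 z [-4.5e-03 -6.0e-04 -1.0e+00] F [ 0.1 -0.8 -0.4] w 0.0288 q [-0.38  0.37  0.4   1.79 -0.16  1.02  0.16]
```

View pics/w4.png

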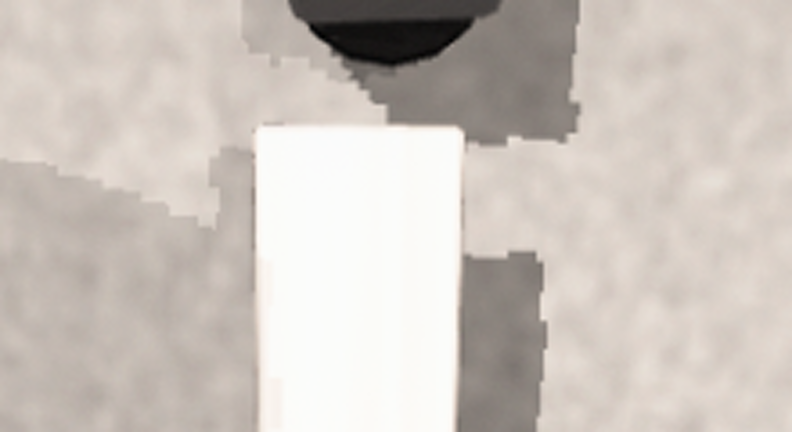

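View pics/s4.png

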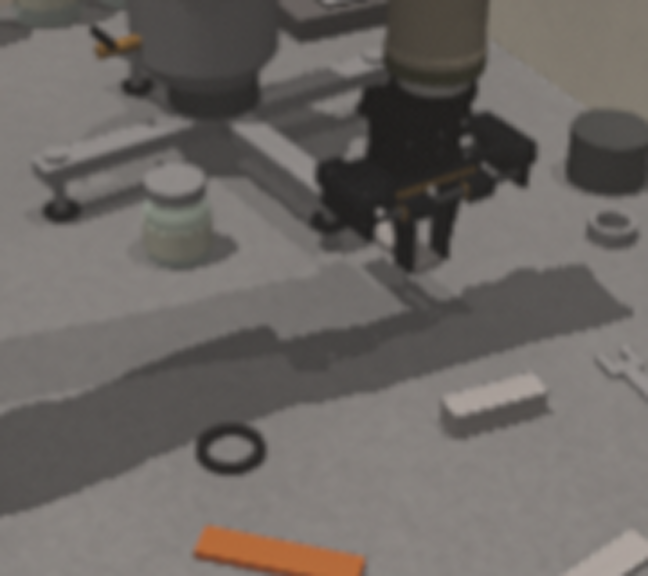

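Run:
```python
from h import *
np.set_printoptions(precision=4,suppress=True)
f=lambda p:crop(p,3.6,(220,0))
print(plane('wrist',f([(392,64)]),.026)); print(plane('wrist',f([(290,14),(500,10)]),.055),plane('wrist',f([(312,22),(475,20)]),.046))
print(plane('wrist',f([(256,127),(463,127)]),.0711+.0065))
```

```text
[[0.5692 0.121  0.026 ]]
[[0.5527 0.1184 0.055 ]
 [0.5849 0.1217 0.055 ]] [[0.5556 0.1204 0.046 ]
 [0.5819 0.1229 0.046 ]]
[[0.551  0.0969 0.0776]
 [0.5794 0.0992 0.0776]]
```

send_rows(commands=[[0.2, -0.1, -0.5, 0, -0.05, 0.08, 1], [0, -0.1, -0.6, 0, 0, 0, 1], [0, 0, -0.4, 0, 0, 0, 1], [0, 0, -0.2, 0, 0, 0, 1], [0, 0, 0, 0, 0, 0, 1]])

```text
time: 8.45
ee_pos: [0.58, -0.0284, 0.0193]
eef_rot: [0.676, 0.737, 0.0, 0.002]
ft_force: [0.4, -0.5, -1.9]
width: 0.029
```

```bash
python3 -c "
from h import *
tool()"
```

```text
t 8.45 pos [ 0.58   -0.0284  0.0193] yaw 94.92 z [ 0.0028 -0.0015 -1.    ] F [ 0.4 -0.5 -1.9] w 0.029 q [-0.34  0.45  0.38  1.81 -0.2   0.92  0.21]
```

send_rows(commands=[[0.03, 0, -0.3, 0, 0.03, 0.05, 1], [0, 0, -0.17, 0, 0, 0, 1], [0, 0, 0, 0, 0, 0, 1]])

```text
time: 8.7
ee_pos: [0.5815, -0.0288, 0.005]
eef_rot: [0.675, 0.738, -0.0, 0.001]
ft_force: [-0.9, -0.4, -0.8]
width: 0.0293
```

```bash
python3 -c "
from h import *
tool()"
```

```text
t 8.7 pos [ 0.5815 -0.0288  0.005 ] yaw 95.15 z [ 8.0e-04 -1.5e-03 -1.0e+00] F [-0.9 -0.4 -0.8] w 0.0293 q [-0.34  0.47  0.37  1.81 -0.21  0.9   0.22]
```

send_rows(commands=[[-0.04, 0.4, 0, 0, 0, 0, 1], [-0.04, 0.4, 0, 0, 0, 0, 1], [-0.04, 0.4, 0, 0, 0, 0, 1], [0, 0, 0, 0, 0, 0, 1]])

```text
time: 9.03
ee_pos: [0.578, 0.0115, 0.0058]
eef_rot: [0.675, 0.738, 0.0, 0.001]
ft_force: [-0.0, 0.6, -0.7]
width: 0.029
```

Run:
```python
from h import *
tool(); im=r.camera('wrist');cv2.imwrite('pics/w5.png',cv2.resize(im[0:120,220:440],None,fx=3.6,fy=3.6,interpolation=cv2.INTER_CUBIC))
im=r.camera('side');cv2.imwrite('pics/s5.png',cv2.resize(im[90:190,240:380],None,fx=5,fy=5,interpolation=cv2.INTER_CUBIC))
```

```text
t 9.03 pos [0.578  0.0115 0.0058] yaw 95.13 z [ 2.e-03 -6.e-04 -1.e+00] F [-0.   0.6 -0.7] w 0.029 q [-0.4   0.46  0.36  1.82 -0.2   0.9   0.15]
```

View pics/w5.png

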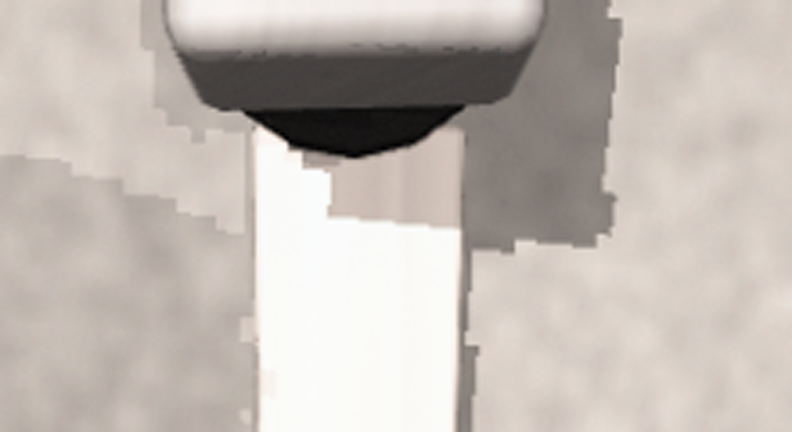

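View pics/s5.png

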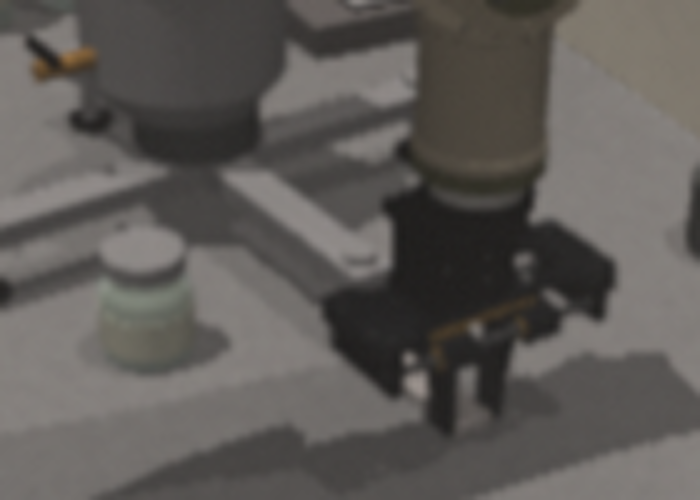

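Run:
```python
from h import *
np.set_printoptions(precision=4,suppress=True)
f=lambda p:crop(p,3.6,(220,0))
cal=dict(ee_pos=np.array([.578,.0115,.0058]),eef_rot=r.read_state()['eef_rot'])
P=lambda a,z:print(plane('wrist',f(a),z,cal))
P([(352,158)],.026);P([(352,158)],.03); P([(205,108),(510,103)],.046);P([(170,38),(545,32)],.066);P([(255,128),(462,128)],.0125)
```

```text
[[0.5688 0.1214 0.026 ]]
[[0.5689 0.1205 0.03  ]]
[[0.553  0.1208 0.046 ]
 [0.5856 0.1242 0.046 ]]
[[0.5526 0.1215 0.066 ]
 [0.5856 0.1249 0.066 ]]
[[0.555  0.1268 0.0125]
 [0.5833 0.1293 0.0125]]
```

send_rows(commands=[[-0.04, 0.4, 0, 0, 0, 0.05, 1], [-0.04, 0.4, -0.02, 0, 0, 0, 1], [-0.04, 0.4, -0.02, 0, 0, 0, 1], [-0.04, 0.4, -0.02, 0, 0, 0, 1], [-0.04, 0.4, 0, 0, 0, 0, 1], [0, 0, 0, 0, 0, 0, 1]])

```text
time: 9.63
ee_pos: [0.5717, 0.0738, 0.0046]
eef_rot: [0.674, 0.739, 0.0, 0.002]
ft_force: [0.5, 0.8, -0.7]
width: 0.0293
```

```bash
python3 -c "
from h import *
tool()"
```

```text
t 9.63 pos [0.5717 0.0738 0.0046] yaw 95.24 z [ 0.0035 -0.0022 -1.    ] F [ 0.5  0.8 -0.7] w 0.0293 q [-0.5   0.46  0.35  1.82 -0.19  0.89  0.03]
```

send_rows(commands=[[-0.03, 0.25, -0.02, 0, 0.03, 0.04, 1], [-0.02, 0.2, -0.02, 0, 0, 0, 1], [0, 0, 0, 0, 0, 0, 1]])

```text
time: 9.88
ee_pos: [0.5706, 0.0887, 0.0038]
eef_rot: [0.672, 0.74, -0.001, 0.002]
ft_force: [-0.5, 0.3, -0.3]
width: 0.0293
```

Run:
```python
from h import *
tool(); im=r.camera('wrist');cv2.imwrite('pics/w6.png',im)
```

```text
t 9.88 pos [0.5706 0.0887 0.0038] yaw 95.51 z [ 0.0017 -0.0029 -1.    ] F [-0.5  0.3 -0.3] w 0.0293 q [-0.52  0.46  0.34  1.82 -0.19  0.89  0.01]
```

View pics/w6.png

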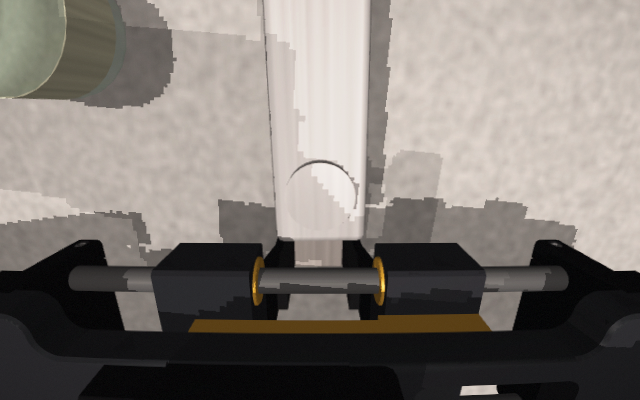

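Run:
```python
from h import *
np.set_printoptions(precision=4,suppress=True)
print(plane('wrist',[(321.5,189)],.070), plane('wrist',[(276,239),(366,239)],.068))
```

```text
[[0.5673 0.1427 0.07  ]] [[0.5522 0.121  0.068 ]
 [0.5862 0.1242 0.068 ]]
```

send_rows(commands=[[0, 0.02, 0, 0, 0, 0, 0], [0, 0, 0, 0, 0, 0, 0], [0, 0, 0, 0, 0, 0, 0], [0, 0, 0, 0, 0, 0, 0], [0, 0, 0, 0, 0, 0, 0]])

```text
time: 10.35
ee_pos: [0.5707, 0.0873, 0.0037]
eef_rot: [0.673, 0.739, -0.001, 0.002]
ft_force: [0.9, -0.6, -0.5]
width: 0.0427
```

send_rows(commands=[[0.03, -0.3, 0.05, 0, 0, 0, 0], [0.04, -0.6, 0.05, 0, 0, 0, 0], [0.04, -0.6, 0.05, 0, 0, 0, -0.4], [0.04, -0.6, 0.2, 0, 0, 0, -1], [0, -0.6, 0.6, 0, 0, 0, -1], [0, -0.6, 0.8, 0, 0, 0, -1], [0, -0.3, 0.8, 0, 0, 0, -1], [0, 0, 0, 0, 0, 0, -1]])

```text
time: 11.02
ee_pos: [0.5728, -0.0314, 0.0825]
eef_rot: [0.674, 0.739, -0.003, 0.001]
ft_force: [0.5, 0.0, 0.1]
width: 0.0759
```

Run:
```python
from h import *
tool(); im=r.camera('wrist');cv2.imwrite('pics/w7.png',im)
```

```text
t 11.02 pos [ 0.5728 -0.0314  0.0825] yaw 95.28 z [-0.0021 -0.0052 -1.    ] F [0.5 0.  0.1] w 0.0759 q [-0.37  0.36  0.41  1.78 -0.16  1.04  0.19]
```

View pics/w7.png

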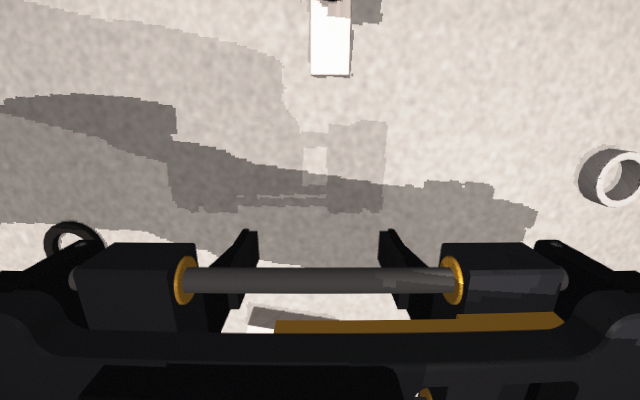

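Run:
```python
from h import *
np.set_printoptions(precision=4,suppress=True)
P=plane('wrist',[(311,75.5),(351.5,76),(311,20),(351.5,20)],.01);print(P)
```

```text
[[0.5573 0.075  0.01  ]
 [0.5881 0.0775 0.01  ]
 [0.554  0.113  0.01  ]
 [0.5834 0.1157 0.01  ]]
```

send_rows(commands=[[-0.2, -0.65, 0, 0, 0, -1, -1], [-0.2, -0.65, 0, 0, 0, -1, -1], [-0.2, -0.65, 0, 0, 0, -1, -1], [-0.2, -0.65, 0, 0, 0, -1, -1], [-0.2, -0.65, 0, 0, 0, -1, -1], [-0.2, -0.65, 0, 0, 0, -1, -1], [-0.2, -0.65, 0, 0, 0, -1, -1], [-0.2, -0.65, 0, 0, 0, -1, -1], [-0.2, -0.65, 0, 0, 0, -1, -1], [-0.2, -0.65, 0, 0, 0, -1, -1]])

```text
time: 11.9
ee_pos: [0.5066, -0.227, 0.0745]
eef_rot: [0.928, 0.373, -0.003, -0.004]
ft_force: [0.4, 0.6, 0.5]
width: 0.087
```

send_rows(commands=[[-0.2, -0.65, 0, 0, 0, -1, -1], [-0.2, -0.65, 0, 0, 0, -1, -1], [-0.2, -0.65, 0, 0, 0, -1, -1], [-0.2, -0.65, 0, 0, 0, -1, -1], [-0.2, -0.65, 0, 0, 0, -1, -1], [-0.2, -0.5, 0, 0, 0, -1, -1], [0, 0, 0, 0, 0, 0, -1]])

```text
time: 12.48
ee_pos: [0.4634, -0.3471, 0.0694]
eef_rot: [0.995, 0.103, -0.005, -0.006]
ft_force: [-1.0, -0.4, 0.2]
width: 0.0871
```

```bash
python3 -c "
from h import *
tool()"
```

```text
t 12.48 pos [ 0.4634 -0.3471  0.0694] yaw 11.8 z [-0.0114  0.0099 -0.9999] F [-1.  -0.4  0.2] w 0.0871 q [-0.06  0.47  0.78  1.78 -0.38  1.06 -0.5 ]
```

send_rows(commands=[[0, -0.6, 0, -0.11, -0.13, -0.15, -1], [0, -0.25, 0, 0, 0, 0, -1], [0, 0, 0, 0, 0, 0, -1]])

```text
time: 12.73
ee_pos: [0.4626, -0.3721, 0.0671]
eef_rot: [0.995, 0.098, -0.001, -0.001]
ft_force: [0.4, 0.3, 0.7]
width: 0.0866
```

Run:
```python
from h import *
tool(); im=r.camera('wrist');cv2.imwrite('pics/w8.png',im)
```

```text
t 12.73 pos [ 0.4626 -0.3721  0.0671] yaw 11.22 z [-0.0027  0.002  -1.    ] F [0.4 0.3 0.7] w 0.0866 q [-0.01  0.5   0.78  1.75 -0.4   1.06 -0.47]
```

View pics/w8.png

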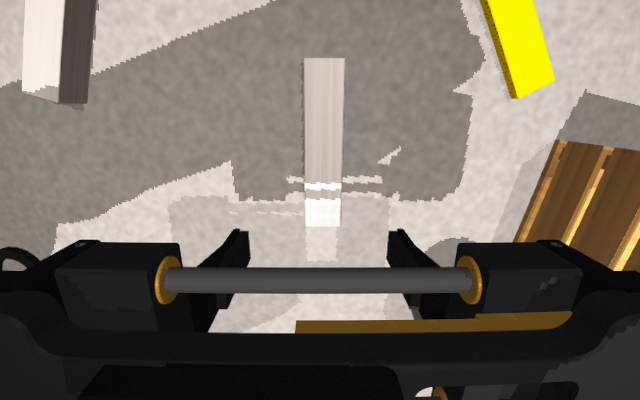

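Run:
```python
from h import *
np.set_printoptions(precision=4,suppress=True)
P=plane('wrist',[(303.5,58),(344.5,58.5),(341,226.5),(305.5,226.5)],.01); d=(P[0]+P[1]-P[2]-P[3])/2; m=P.mean(0);print(P,m,np.linalg.norm(d),np.degrees(np.arctan2(d[1],d[0])), m-.053*d/np.linalg.norm(d))
```

```text
[[ 0.576  -0.3384  0.01  ]
 [ 0.5814 -0.367   0.01  ]
 [ 0.4555 -0.3924  0.01  ]
 [ 0.4497 -0.3633  0.01  ]] [ 0.5157 -0.3653  0.01  ] 0.1285229395973732 11.285001470627085 [ 0.4637 -0.3757  0.01  ]
```

send_rows(commands=[[0, -0.12, -0.5, 0, 0, 0, -1], [0, 0, -0.6, 0, 0, 0, -1], [0, 0, -0.4, 0, 0, 0, -1], [0, 0, -0.2, 0, 0, 0, -1], [0, 0, 0, 0, 0, 0, -1]])

```text
time: 13.2
ee_pos: [0.4653, -0.3699, 0.0135]
eef_rot: [0.995, 0.103, -0.001, -0.003]
ft_force: [-1.1, -0.4, -0.4]
width: 0.087
```

```bash
python3 -c "
from h import *
tool()"
```

```text
t 13.2 pos [ 0.4653 -0.3699  0.0135] yaw 11.78 z [-0.0026  0.006  -1.    ] F [-1.1 -0.4 -0.4] w 0.087 q [ 0.03  0.57  0.73  1.78 -0.45  0.97 -0.42]
```

send_rows(commands=[[-0.08, -0.19, -0.2, -0.07, -0.03, -0.1, -1], [0, 0, -0.12, 0, 0, 0, -1], [0, 0, 0, 0, 0, 0, -1]])

```text
time: 13.45
ee_pos: [0.4636, -0.3752, 0.0038]
eef_rot: [0.995, 0.099, 0.0, 0.0]
ft_force: [-0.1, 0.6, 0.4]
width: 0.0867
```

```bash
python3 -c "
from h import *
tool()"
```

```text
t 13.45 pos [ 0.4636 -0.3752  0.0038] yaw 11.35 z [ 8.e-04 -5.e-04 -1.e+00] F [-0.1  0.6  0.4] w 0.0867 q [ 0.04  0.59  0.72  1.78 -0.47  0.95 -0.42]
```

send_rows(commands=[[0, 0, 0, 0, 0, 0, 1], [0, 0, 0, 0, 0, 0, 1], [0, 0, 0, 0, 0, 0, 1], [0, 0, 0, 0, 0, 0, 1], [0, 0, 0, 0, 0, 0, 1], [0, 0, 0, 0, 0, 0, 1], [0, 0, 0, 0, 0, 0, 1]], grip_force=55)

```text
time: 14.03
ee_pos: [0.4645, -0.3761, 0.0057]
eef_rot: [0.995, 0.099, 0.002, 0.001]
ft_force: [-0.5, -0.7, 0.4]
width: 0.0484
```

send_rows(commands=[[0, 0, 0, 0, 0, 0, 1], [0, 0, 0, 0, 0, 0, 1], [0, 0, 0, 0, 0, 0, 1], [0, 0, 0, 0, 0, 0, 1], [0, 0, 0, 0, 0, 0, 1], [0, 0, 0, 0, 0, 0, 1]])

```text
time: 14.53
ee_pos: [0.4646, -0.3761, 0.0058]
eef_rot: [0.995, 0.099, 0.002, 0.001]
ft_force: [-0.3, -0.8, -0.5]
width: 0.0286
```

```bash
python3 -c "
from h import *
tool()"
```

```text
t 14.53 pos [ 0.4646 -0.3761  0.0058] yaw 11.34 z [ 0.0035 -0.0018 -1.    ] F [-0.3 -0.8 -0.5] w 0.0286 q [ 0.04  0.58  0.72  1.78 -0.47  0.95 -0.42]
```

send_rows(commands=[[0, 0, 0, 0, 0, 0, 0], [0, 0, -0.07, 0, 0.04, 0, 0], [-0.02, 0, -0.05, 0, 0, 0, 0], [0, 0, 0, 0, 0, 0, 0]])

```text
time: 14.87
ee_pos: [0.4639, -0.3761, 0.0019]
eef_rot: [0.995, 0.099, -0.0, 0.001]
ft_force: [-0.2, 0.4, -0.5]
width: 0.0422
```

```bash
python3 -c "
from h import *
tool()"
```

```text
t 14.87 pos [ 0.4639 -0.3761  0.0019] yaw 11.34 z [-3.0e-04 -1.8e-03 -1.0e+00] F [-0.2  0.4 -0.5] w 0.0422 q [ 0.04  0.59  0.72  1.78 -0.47  0.95 -0.42]
```

send_rows(commands=[[0, 0, 0.04, 0, 0, 0, 1], [0, 0, 0, 0, 0, 0, 1], [0, 0, 0, 0, 0, 0, 1], [0, 0, 0, 0, 0, 0, 1], [0, 0, 0, 0, 0, 0, 1], [0, 0, 0, 0, 0, 0, 1]])

```text
time: 15.37
ee_pos: [0.4638, -0.3761, 0.0029]
eef_rot: [0.995, 0.099, -0.0, 0.001]
ft_force: [-0.4, -0.2, -0.4]
width: 0.0293
```

```bash
python3 -c "
from h import *
tool()"
```

```text
t 15.37 pos [ 0.4638 -0.3761  0.0029] yaw 11.33 z [-7.0e-04 -1.7e-03 -1.0e+00] F [-0.4 -0.2 -0.4] w 0.0293 q [ 0.04  0.59  0.72  1.78 -0.47  0.95 -0.42]
```

send_rows(commands=[[0, 0, 0.3, 0, 0, 0, 1], [0, 0, 0.7, 0, 0, 0, 1], [0, 0, 0.7, 0, 0, 0, 1], [0, 0, 0.7, 0, 0, 0, 1], [0, 0, 0.3, 0, 0, 0, 1]])

```text
time: 15.78
ee_pos: [0.4608, -0.3746, 0.0858]
eef_rot: [0.995, 0.098, -0.004, -0.001]
ft_force: [0.0, -0.8, -0.5]
width: 0.0292
```

Run:
```python
from h import *
tool(); cv2.imwrite('pics/w9.png',r.camera('wrist')[:260,200:460])
```

```text
t 15.78 pos [ 0.4608 -0.3746  0.0858] yaw 11.29 z [-0.0072  0.0012 -1.    ] F [ 0.  -0.8 -0.5] w 0.0292 q [-0.02  0.48  0.79  1.73 -0.38  1.1  -0.48]
```

View pics/w9.png

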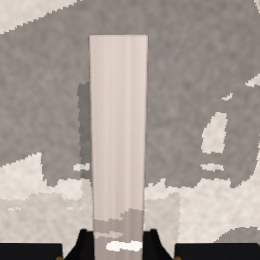

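send_rows(commands=[[0.22, 0.6, 0, 0, 0, 1, 1], [0.22, 0.6, 0, 0, 0, 1, 1], [0.22, 0.6, 0, 0, 0, 1, 1], [0.22, 0.6, 0, 0, 0, 1, 1], [0.22, 0.6, 0, 0, 0, 1, 1], [0.22, 0.6, 0, 0, 0, 1, 1], [0.22, 0.6, 0, 0, 0, 1, 1], [0.22, 0.6, 0, 0, 0, 1, 1], [0.22, 0.6, 0, 0, 0, 1, 1], [0.22, 0.6, 0, 0, 0, 1, 1]])

```text
time: 16.67
ee_pos: [0.524, -0.1905, 0.0824]
eef_rot: [0.852, 0.523, -0.004, 0.001]
ft_force: [1.0, -0.2, -1.0]
width: 0.0287
```

send_rows(commands=[[0.22, 0.6, 0, 0, 0, 1, 1], [0.22, 0.6, 0, 0, 0, 1, 1], [0.22, 0.6, 0, 0, 0, 1, 1], [0.22, 0.6, 0, 0, 0, 1, 1], [0.22, 0.4, 0, 0, 0, 1, 1], [0.22, 0.2, 0, 0, 0, 1, 1], [0, 0, 0, 0, 0, 0, 1]])

```text
time: 17.25
ee_pos: [0.5632, -0.0888, 0.0769]
eef_rot: [0.674, 0.739, -0.005, -0.001]
ft_force: [0.1, -0.3, -0.8]
width: 0.0289
```

```bash
python3 -c "
from h import *
tool()"
```

```text
t 17.25 pos [ 0.5632 -0.0888  0.0769] yaw 95.26 z [-0.0086 -0.0056 -0.9999] F [ 0.1 -0.3 -0.8] w 0.0289 q [-0.29  0.36  0.43  1.79 -0.17  1.04  0.3 ]
```

send_rows(commands=[[0.3, 0.5, 0, 0.06, -0.1, 0, 1], [0.2, 0.5, -0.4, 0, 0, 0, 1], [0, 0.5, -0.4, 0, 0, 0, 1], [0, 0.2, -0.4, 0, 0, 0, 1], [0, 0, -0.2, 0, 0, 0, 1], [0, 0, 0, 0, 0, 0, 1]])

```text
time: 17.75
ee_pos: [0.5773, -0.0346, 0.0285]
eef_rot: [0.68, 0.733, -0.001, -0.001]
ft_force: [-0.2, -0.2, -0.9]
width: 0.0291
```

```bash
python3 -c "
from h import *
tool()"
```

```text
t 17.75 pos [ 0.5773 -0.0346  0.0285] yaw 94.31 z [-2.4e-03 -2.0e-04 -1.0e+00] F [-0.2 -0.2 -0.9] w 0.0291 q [-0.34  0.44  0.39  1.8  -0.2   0.94  0.21]
```

send_rows(commands=[[0.15, 0, -0.25, 0, -0.02, 0.23, 1], [0, 0, -0.13, 0, 0, 0, 1], [0, 0, 0, 0, 0, 0, 1]])

```text
time: 18.0
ee_pos: [0.5818, -0.0358, 0.0155]
eef_rot: [0.673, 0.74, -0.001, -0.0]
ft_force: [0.9, -0.3, -1.0]
width: 0.0288
```

Run:
```python
from h import *
tool(); im=r.camera('wrist');cv2.imwrite('pics/w10.png',cv2.resize(im[0:130,220:440],None,fx=3.6,fy=3.6,interpolation=cv2.INTER_CUBIC))
```

```text
t 18.0 pos [ 0.5818 -0.0358  0.0155] yaw 95.38 z [-0.0014 -0.0011 -1.    ] F [ 0.9 -0.3 -1. ] w 0.0288 q [-0.33  0.46  0.38  1.8  -0.21  0.92  0.24]
```

View pics/w10.png

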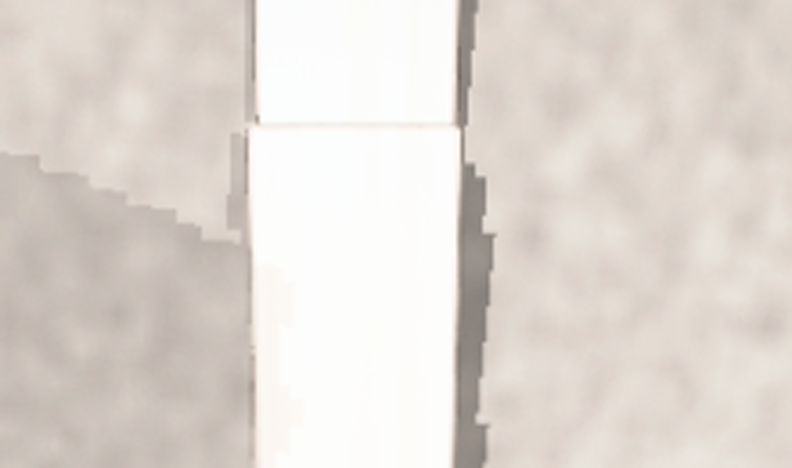

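send_rows(commands=[[-0.04, 0.4, 0, 0, 0, 0, 1], [-0.02, 0.3, 0, 0, 0, 0, 1], [0, 0, -0.02, 0, 0, 0, 1]])

```text
time: 18.3
ee_pos: [0.5806, -0.0144, 0.0162]
eef_rot: [0.674, 0.738, -0.0, 0.001]
ft_force: [0.5, 0.4, -0.5]
width: 0.0288
```

Run:
```python
from h import *
tool(); im=r.camera('wrist');cv2.imwrite('pics/w11.png',cv2.resize(im[0:130,220:440],None,fx=3.6,fy=3.6,interpolation=cv2.INTER_CUBIC))
```

```text
t 18.3 pos [ 0.5806 -0.0144  0.0162] yaw 95.18 z [ 6.0e-04 -1.1e-03 -1.0e+00] F [ 0.5  0.4 -0.5] w 0.0288 q [-0.37  0.46  0.38  1.8  -0.21  0.92  0.19]
```

View pics/w11.png

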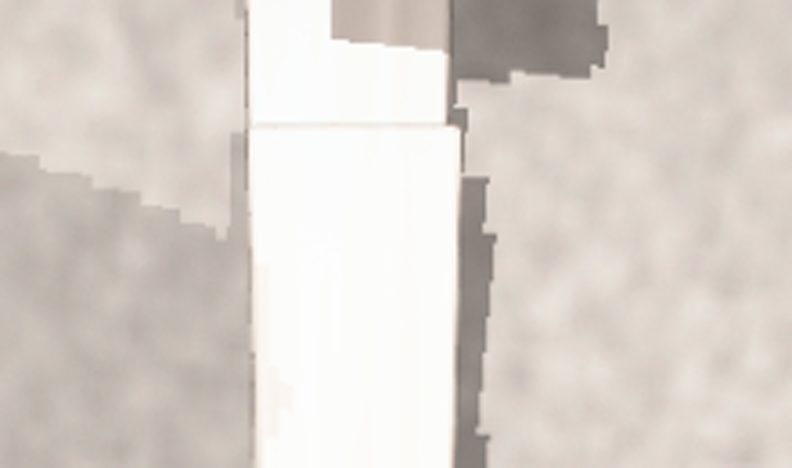

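send_rows(commands=[[-0.04, 0, -0.06, 0, 0, 0.04, 1], [0, 0, -0.03, 0, 0, 0, 1], [0, 0, 0, 0, 0, 0, 1]])

```text
time: 18.6
ee_pos: [0.5796, -0.0146, 0.0138]
eef_rot: [0.673, 0.74, 0.0, 0.001]
ft_force: [0.7, -0.9, -1.4]
width: 0.0292
```

```bash
python3 -c "
from h import *
tool()"
```

```text
t 18.6 pos [ 0.5796 -0.0146  0.0138] yaw 95.46 z [ 0.0017 -0.0013 -1.    ] F [ 0.7 -0.9 -1.4] w 0.0292 q [-0.37  0.46  0.38  1.81 -0.21  0.91  0.2 ]
```

send_rows(commands=[[0, 0, -0.02, 0, 0, 0, 1], [0, 0, 0, 0, 0, 0, 1]])

```text
time: 18.77
ee_pos: [0.5796, -0.015, 0.0133]
eef_rot: [0.673, 0.74, 0.0, 0.001]
ft_force: [0.8, 0.0, -0.4]
width: 0.0292
```

```bash
python3 -c "
from h import *
tool()"
```

```text
t 18.77 pos [ 0.5796 -0.015   0.0133] yaw 95.42 z [ 0.0018 -0.0014 -1.    ] F [ 0.8  0.  -0.4] w 0.0292 q [-0.36  0.46  0.38  1.81 -0.21  0.91  0.2 ]
```

Advance slowly, watching height and force.

send_rows(commands=[[-0.02, 0.2, -0.01, 0, 0, 0, 1], [-0.02, 0.2, -0.01, 0, 0, 0, 1], [-0.02, 0.2, 0, 0, 0, 0, 1], [0, 0, 0, 0, 0, 0, 1]])

```text
time: 19.1
ee_pos: [0.5779, 0.0039, 0.0128]
eef_rot: [0.673, 0.739, 0.0, 0.001]
ft_force: [-0.4, 0.3, -1.5]
width: 0.0288
```

Run:
```python
from h import *
tool(); im=r.camera('wrist');cv2.imwrite('pics/w12.png',cv2.resize(im[0:130,220:440],None,fx=3.6,fy=3.6,interpolation=cv2.INTER_CUBIC))
```

```text
t 19.1 pos [0.5779 0.0039 0.0128] yaw 95.34 z [ 0.0023 -0.0016 -1.    ] F [-0.4  0.3 -1.5] w 0.0288 q [-0.39  0.45  0.37  1.82 -0.2   0.91  0.16]
```

View pics/w12.png

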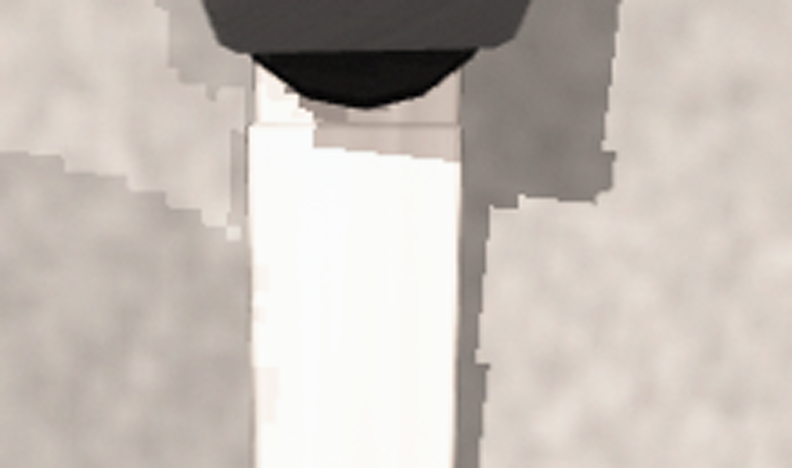

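send_rows(commands=[[0, 0.2, 0, 0, 0, 0, 1], [-0.01, 0.2, 0, 0, 0, 0, 1], [-0.01, 0.2, 0, 0, 0, 0, 1]])

```text
time: 19.4
ee_pos: [0.5773, 0.0213, 0.013]
eef_rot: [0.674, 0.739, -0.0, 0.002]
ft_force: [0.6, -0.7, -0.7]
width: 0.0294
```

```bash
python3 -c "
from h import *
tool()"
```

```text
t 19.4 pos [0.5773 0.0213 0.013 ] yaw 95.23 z [ 0.0026 -0.0027 -1.    ] F [ 0.6 -0.7 -0.7] w 0.0294 q [-0.42  0.45  0.37  1.82 -0.2   0.91  0.13]
```

send_rows(commands=[[-0.02, 0.2, 0, 0.02, 0.02, 0.03, 1], [-0.02, 0.2, -0.01, 0, 0, 0, 1], [-0.02, 0.2, -0.01, 0, 0, 0, 1], [-0.02, 0.2, 0, 0, 0, 0, 1]])

```text
time: 19.73
ee_pos: [0.5752, 0.0478, 0.0128]
eef_rot: [0.673, 0.74, 0.0, 0.001]
ft_force: [0.1, -2.3, 1.9]
width: 0.0291
```

```bash
python3 -c "
from h import *
tool()"
```

```text
t 19.73 pos [0.5752 0.0478 0.0128] yaw 95.41 z [ 0.0018 -0.0011 -1.    ] F [ 0.1 -2.3  1.9] w 0.0291 q [-0.46  0.45  0.36  1.82 -0.2   0.91  0.08]
```

send_rows(commands=[[0, 0, 0.02, 0, 0, 0, 1], [-0.01, 0.15, 0.01, 0, 0, 0, 1], [-0.02, 0.2, 0, 0, 0.02, 0, 1], [-0.02, 0.2, 0, 0, 0, 0, 1]])

```text
time: 20.07
ee_pos: [0.573, 0.0667, 0.0135]
eef_rot: [0.673, 0.74, -0.001, -0.0]
ft_force: [0.2, 1.0, -1.2]
width: 0.0296
```

Run:
```python
from h import *
tool(); im=r.camera('wrist');cv2.imwrite('pics/w13.png',im)
```

```text
t 20.07 pos [0.573  0.0667 0.0135] yaw 95.43 z [-1.e-03 -7.e-04 -1.e+00] F [ 0.2  1.  -1.2] w 0.0296 q [-0.49  0.45  0.36  1.81 -0.19  0.91  0.05]
```

View pics/w13.png

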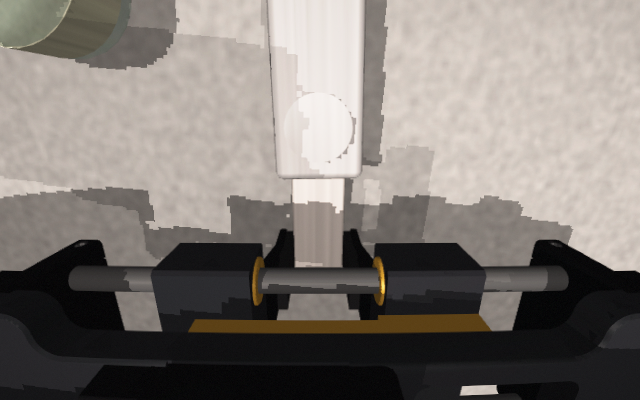

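send_rows(commands=[[-0.02, 0.2, -0.01, 0, 0, 0, 1], [-0.02, 0.2, -0.01, 0, 0, 0, 1], [-0.02, 0.15, 0, 0, 0, 0, 1], [0, 0, 0, 0, 0, 0, 1]])

```text
time: 20.45
ee_pos: [0.5711, 0.0871, 0.0129]
eef_rot: [0.672, 0.74, -0.0, -0.0]
ft_force: [-1.0, 1.7, -0.5]
width: 0.0288
```

Run:
```python
from h import *
tool(); im=r.camera('wrist');cv2.imwrite('pics/w14.png',im)
```

```text
t 20.45 pos [0.5711 0.0871 0.0129] yaw 95.55 z [-6.e-04  1.e-04 -1.e+00] F [-1.   1.7 -0.5] w 0.0288 q [-0.52  0.45  0.35  1.81 -0.19  0.91  0.01]
```

View pics/w14.png

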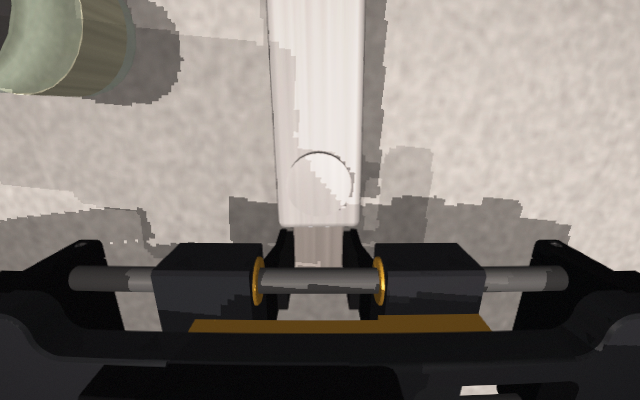

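send_rows(commands=[[0, 0.08, 0, 0, 0, 0, 1], [0, 0, 0, 0, 0, 0, 1], [0, 0, 0, 0, 0, 0, 0], [0, 0, 0, 0, 0, 0, 0], [0, 0, 0, 0, 0, 0, 0], [0, 0, 0, 0, 0, 0, 0], [0, 0, 0, 0, 0, 0, 0]])

```text
time: 21.08
ee_pos: [0.5713, 0.0885, 0.013]
eef_rot: [0.673, 0.74, -0.0, -0.0]
ft_force: [0.6, 0.8, -0.9]
width: 0.0426
```

send_rows(commands=[[0.03, -0.3, 0.03, 0, 0, 0, 0], [0.04, -0.6, 0.03, 0, 0, 0, 0], [0.04, -0.6, 0.05, 0, 0, 0, 0], [0.04, -0.6, 0.2, 0, 0, 0, 0], [0, -0.6, 0.6, 0, 0, 0, 0], [0, -0.3, 0.6, 0, 0, 0, 0], [0, 0, 0.3, 0, 0, 0, 0], [0, 0, 0, 0, 0, 0, 0]])

```text
time: 21.75
ee_pos: [0.5743, -0.0101, 0.0688]
eef_rot: [0.673, 0.74, -0.001, -0.0]
ft_force: [0.4, 1.1, 0.4]
width: 0.0437
```

Run:
```python
from h import *
tool(); im=r.camera('wrist');cv2.imwrite('pics/w15.png',cv2.resize(im[0:130,220:440],None,fx=3.6,fy=3.6,interpolation=cv2.INTER_CUBIC))
```

```text
t 21.75 pos [ 0.5743 -0.0101  0.0688] yaw 95.42 z [-0.0025 -0.0014 -1.    ] F [0.4 1.1 0.4] w 0.0437 q [-0.4   0.37  0.4   1.79 -0.17  1.02  0.16]
```

View pics/w15.png

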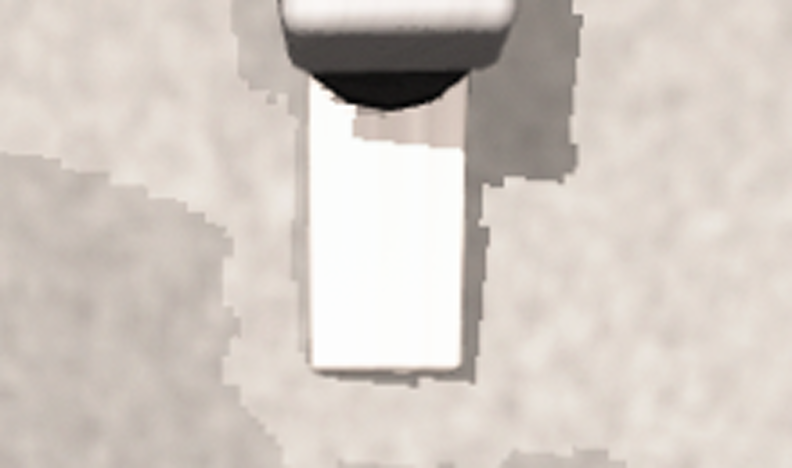

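Run:
```python
from h import *
np.set_printoptions(precision=4,suppress=True)
f=lambda p:crop(p,3.6,(220,0))
P=plane('wrist',f([(310,368),(462,368),(308,120),(466,150)]),.02);print(P);print(plane('wrist',f([(390,109)]),.026))
m=(P[0]+P[1])/2;a=np.radians(95.5);print('c',m[:2]+.065*np.array([np.cos(a),np.sin(a)]))
```

```text
[[0.5579 0.0757 0.02  ]
 [0.5876 0.0786 0.02  ]
 [0.5539 0.1197 0.02  ]
 [0.5836 0.1174 0.02  ]]
[[0.5688 0.1214 0.026 ]]
c [0.5665 0.1419]
```

send_rows(commands=[[0, -0.8, 0.5, 0, 0, 0, -1], [0, -0.8, 0.5, 0, 0, 0, -1], [0, -0.8, 0.5, 0, 0, 0, -1], [0, -0.8, 0, 0, 0, 0, -1], [0, -0.8, 0, 0, 0, 0, -1], [0, -0.8, 0, 0, 0, 0, -1], [0, -0.8, 0, 0, 0, 0, -1], [0, -0.8, 0, 0, 0, 0, -1], [0, 0, 0, 0, 0, 0, -1]])

```text
time: 22.55
ee_pos: [0.5718, -0.1971, 0.1058]
eef_rot: [0.666, 0.746, -0.003, -0.005]
ft_force: [0.1, -0.8, 0.5]
width: 0.0861
```

Run:
```python
from h import *
tool()
im=r.camera('side');cv2.imwrite('pics/s16.png',cv2.resize(im[90:180,220:340],None,fx=6.5,fy=6.5,interpolation=cv2.INTER_CUBIC))
im=r.camera('top');cv2.imwrite('pics/t16.png',cv2.resize(im[100:230,100:270],None,fx=4.5,fy=4.5,interpolation=cv2.INTER_CUBIC))
```

```text
t 22.55 pos [ 0.5718 -0.1971  0.1058] yaw 96.55 z [-0.0116  0.0022 -0.9999] F [ 0.1 -0.8  0.5] w 0.0861 q [-0.13  0.41  0.48  1.67 -0.2   1.13  0.53]
```

View pics/s16.png

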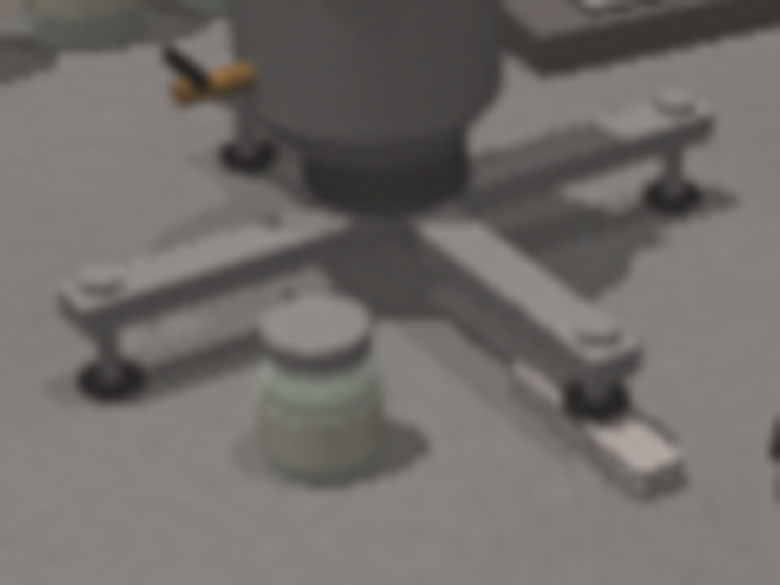

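View pics/t16.png

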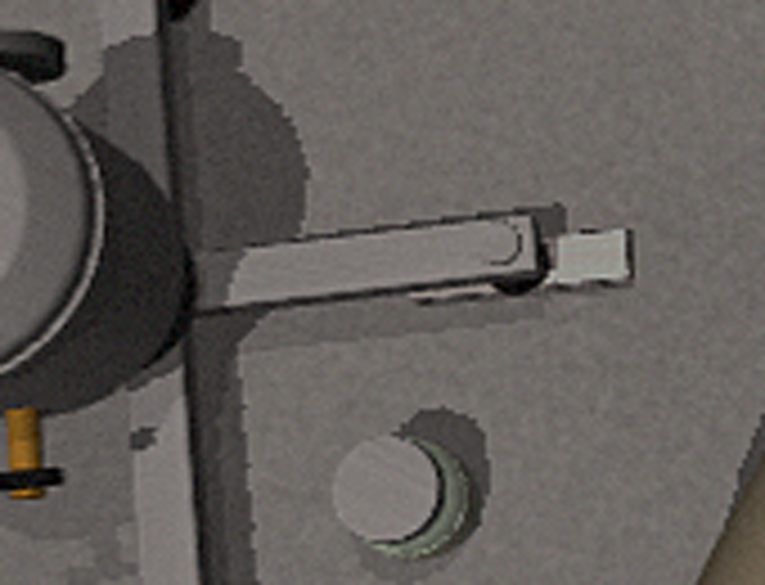

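The stack sits flush and centred under the foot. The stand and jar show at the same pixels as before, and the gripper is clear.

```bash
python3 -c "
from bench import r
print(r.close_job())"
```

```text
the job is handed in; nothing more can be done
None
```

Both pale strips are under the short foot, the second flat on top of the first, and the job is handed in at about 22.6 s of the 64 s. I gripped each strip by its near end and slid it in along the foot's arm. I re-gripped the second strip once because the grip was shallow.

**Last checks:**
- **Position:** The upper strip's centre is at about (0.5665, 0.142) and the foot at about (0.567, 0.142). The lower strip measured (0.567, 0.141) when placed. In the final side view its outer end is flush with the upper strip's.
- **Stand and jar:** Both show at the same pixels as at the start, and the jar is standing.
- **Forces:** The readings I took, at the end of each move, never exceeded a few newtons.
- **Gripper:** It was clear of everything when I handed in.

**Not checked or in disagreement:**
- I did not press the stand to test the rocking. By the sizes given, the 20 mm stack leaves about 1 mm under the 21 mm foot.
- My first fixed-camera estimate put the foot about 4 mm off sideways from the wrist camera's. I went with the wrist view, and the final pictures agree with it.

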